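# Refit the hotplate's knob and turn it off

## Robot

A 6-joint arm with a two-finger parallel gripper is mounted at the origin on a cart in front of the work surface, level with it; the furniture and walls round the work are solid. World frame = base frame: x ahead of the robot, y to its left, z up, the work surface at z = 0. Lengths are in mm, angles in rad, forces in N, time in s.
With the tool pointing down it reaches from about 400 to 925 mm from the base axis. Payload 12.5 kg.
Tool frame: the origin (TCP) lies at the very end of the fingers, on their centre line; the grasp point (between the pads) lies 19 mm behind it; z points along the fingers, x is the direction in which the jaws open and shut, and the axes are right-handed (so a half turn about z gives the same grasp; the last joint's range is limited). The gripper opens to 95 mm and grips with 3 to 60 N. Pads are 20 mm wide; open, the fingers measure 119 mm over their backs; the gripper's body (75 mm by 180 mm) begins 59 mm behind the grasp point.
Start: joints at [1.234, 0.491, 1.559, -0, 1.092, -0.106], TCP at [142.954, 608.45, 214.661] pointing down, gripper open.
Joint ranges: [-3.1, 3.1], [-0.84, 2.19], [0.05, 2.79], [-1.13, 4.28], [0.06, 2.93], [-2.69, 2.69]. Speed limits (rad/s): [2.22, 2.22, 2.79, 3.14, 3.14, 3.14].

## Interface

Orientations are given as [roll, pitch, yaw] about the fixed x, y, z axes, in that order (R = Rz(yaw) Ry(pitch) Rx(roll)).
In Python, from cell import state, viewer, ticket, look_for, regions_of gives the robot as it stands.
- The arm moves only by the shell command python3 -m inch 'ROWS'. ROWS is JSON, a list of rows, each a list of 7 numbers: the turn, a rotation vector about the world's x, y, z in degrees, then the shift along the world's x, y, z in mm, then the opening, from -1 (shut) to 1 (fully open). In form: [[rx, ry, rz, tx, ty, tz, hand], ...]. A call has 1 to 10 rows; each row shifts and turns the commanded pose from where the row before left it; what a row does not reach is not made up. A row lasts 1/10 s, in which the tool goes at most 50 mm and 8.59 degrees, less where a joint would pass 70% of its speed; a pose out of reach is approached as far as the arm can. A call with a gripper value outside its range is refused whole. The fingers move at their own pace and stop on an object; the grip force is fixed at half the most. Time passes only in rows, so rows that do not move let the fingers close. It gives the time, the measured TCP pose, the force and the opening at its end, in the units of the state.
- state(): the state, without advancing time (a new reading comes with each control period).
- viewer.read_camera(name): name is "scene" or "side" or "wrist"; returns a dict with "color" (480x640x3 uint8, red, green, blue), "depth" (480x640 float32, mm along the optical axis (not along the pixel's ray), 0 where there is no reading), "fx", "fy", "cx", "cy" (pixels), "position" and "orientation" of the camera in the world. Camera axes: x right, y down, z forward; pixel columns grow to the right and rows downward; lengths in mm; the calibration is good to about 2 mm. The wrist camera is an equidistant fisheye: a pixel r from the principal point sees the ray r / f radians off the axis. A picture is of the moment at which its call begins.
- ticket.job_done(): hands the job in, once; it reports no verdict.
Trained networks look in the newest picture that a camera, given by its name, has taken for a name from the list of things; names that differ only in an ending like _2 or _b are one class to them, and where a whole thing is asked for, a point or a joint stands for the part that bears it (a point fixed in the world has none). Each returns a list of dicts, best first, with "score" (0 to 1); they miss things now and then, are a little off and sometimes report something else, mostly with a low value. They report only what shows in the picture. A call takes as long as a camera call.
- look_for(name, camera): "box" ([left, top, right, bottom] as shares, 0 to 1, of the picture: columns of its width, rows of its height, round what is visible of it).
- regions_of(name, camera): "pixels" (480x640 bool, what is visible of it) and "box" ([left, top, right, bottom] as shares, 0 to 1, of the picture: columns of its width, rows of its height, round what is visible of it).
The state is a dict: "t": time; "joints": joint angles; "qvel": joint speeds; "tau": joint torques, N m; "eef_pos": TCP position; "tcp_rot": TCP orientation; "ft_force": force on the tool from outside, world axes, zero at the start; "moment": the same for the moment, N m; "opening": opening from 0.0 (shut) to 1.0 (fully open).
Only numpy, scipy, OpenCV 4.12 (cv2) and the standard library are available. Lean on these libraries where they do the work, as an engineer would, in place of code of your own. Each camera call takes 0.05 s, during which the arm holds its last target. There are 200 camera calls.

## Task

The knob of the portable hotplate was taken off for cleaning and stands on the worktop. Put it back on its D-shaft: feel for the angle at which the flats line up, without forcing it, push it down fully home until it snaps, then turn it clockwise so that its pointer lines up with the raised off mark, and let go. Leave the other things standing where they are.

Things in the scene. Friction and masses are not known exactly. Their poses are not given: they have to be found in the camera images.
- knob_center (a point): black knob, 44 mm high, 60 g, standing loose on its underside right of the hotplate; the point is on its axis, half-way up. A flange (48 mm across, 4 mm high) carries a grip bar 28 mm wide (y), 48 mm long (x), 44 mm high, with parallel sides over x = -14 to 13 mm: grip across it. +x is the pointer side, 0 to 0.8 rad counter-clockwise of straight ahead at the start; z is up.
- knob_pointer (a point): tip of the knob's pointer, a flat tooth on the flange at the knob's narrower end, 34 mm from the knob's axis along its +x, 2 mm above the underside. It must end over the line from the shaft to the off mark.
- knob_bore (a point): centre of the knob's underside, at the mouth of its D-shaped bore: 17 mm in diameter, 22 mm deep, with its flat 2.5 mm from the axis on the pointer side (+x).
- shaft_seat (a point): point on the axis of the control shaft, at the top of the thin collar (26 mm across, 2 mm above the flat deck, 62 mm above the worktop) on which the knob's underside rests when fully home; z is up, +x points from the shaft to the off mark (fixed: it does not turn with the shaft). A seated knob turns the shaft (about 0.12 N m) with up to 0.2 rad of play.
- shaft_top (a point): top of the steel D-shaft: 16 mm in diameter, 20 mm high, round side slightly chamfered at the top, flat 2 mm from the axis. Axes fixed as at the seat: the flat faces 0.4 to 1.5 rad counter-clockwise from above of the off mark, unmeasured, to be found by feel. With the pointer within about 0.1 rad of the flat's direction the knob slides on some 10 mm under 3 to 6 N, else it rests on the shaft's top.
- off_mark (a point): centre of the off mark, a raised black rib on the deck, 16 x 4 mm, pointing at the shaft, 45 mm from its axis; the round studs to its left are heat settings.
- hotplate: white portable hotplate, 240 (x) x 220 (y) x 60 mm, fixed; origin at the centre of its underside. Dark cooking plate with rim 148 mm across, 9 mm high, centre at x = +40 mm; shaft at x = -90 mm. Two spring balls in the shaft stop the knob 10 mm above its seat; 10 to 12 N of push passes them and it snaps home.
- spindle (a joint): how far the shaft with its collar is pressed down into the hotplate, m; 0 at rest, grows downward, a stiff spring (1 mm for 10 N) that returns by itself. Pressed by more than 2.4 mm (24 N) it breaks; the work needs no more than 18 N.
- knob: the same knob as a body; origin at the centre of its underside.
- supplement_center (a point): white plastic tablet bottle with a pale blue ribbed cap, 54 mm in diameter, 96 mm high, loose bystander; the point is half-way up it
- salt_center (a point): round red and white salt drum, 55 mm in diameter, 111 mm high, loose bystander; the point is half-way up it
- mustard: squat glass jar with a grey lid, 73 mm in diameter, 126 mm high, loose bystander at the back right; origin at the centre of its underside
- oil_bottle: slim oil bottle with a yellow cap, 62 mm in diameter, 237 mm high, loose bystander at the back right; origin at the centre of its underside
- peeler: black-handled vegetable peeler, 170 mm long, 18 mm high, lying near the front edge, loose bystander; origin at the centre of its underside
- tea_box: dark cardboard tea box, 71 x 73 x 81 mm, loose bystander at the front right; origin at the centre of its underside

How it is judged:
By the outcome, as a careful person would: the job done as asked, in the order asked, and still so for the second after the job is handed in, with the robot touching nothing.
It also fails if it takes over 72 s, if anything falls off the work surface, if the arm or the gripper's body presses on something with over 40 N, if the wrist force passes 120 N, or if a joint passes its speed limit or range.

## Working session

There is one attempt and no reset: what is moved stays moved. The work goes in short steps, Python scripts to look and compute and a shell command to move; the robot and the scene stay as the last step left them, time stands still between calls to the robot, and variables do not carry over. Pictures are saved under pics/ and viewed, on a budget of 10 in all, crops included, one or two more only if the job needs it, and the job is handed in when it is done.

```bash
ls; mkdir -p pics; cat > h.py <<'E'
import numpy as np,cv2
from cell import state, viewer, ticket, look_for, regions_of
from scipy.spatial.transform import Rotation as R
def rot(o):
    o=np.array(o,float)
    if o.shape==(3,3): return o
    return R.from_euler('xyz',o).as_matrix() if o.size==3 else R.from_quat(o).as_matrix()
def pts(c,mask,fish=False):
    v,u=np.nonzero(mask&(c['depth']>0)); z=c['depth'][v,u]
    x=(u-c['cx'])/c['fx'];y=(v-c['cy'])/c['fy']
    if fish:
        r=np.hypot(x,y); k=np.where(r>1e-6,np.tan(r)/np.maximum(r,1e-6),1); x,y=x*k,y*k
    return (rot(c['orientation'])@np.c_[x*z,y*z,z].T).T+np.array(c['position']), u,v
E
python3 - <<'E'
from h import *
print(state())
for n in['scene','side','wrist']:
    c=viewer.read_camera(n); cv2.imwrite(f'pics/{n}0.png',c['color'][...,::-1])
    print(n,c['position'],c['orientation'],c['fx'],c['cx'],c['cy'])
    for k in['knob','shaft_top','off_mark','hotplate']:
        for r in look_for(k,n)[:2]:
            b=np.array(r['box'])*[640,480,640,480]; print(k,round(r['score'],2),b.round())
E
```

```text
pics
{'t': 0.0, 'joints': array([ 1.23437816e+00,  4.91575091e-01,  1.55946699e+00, -1.52131628e-05,
        1.09168976e+00, -1.05583434e-01]), 'qvel': array([-0.00046042,  0.00121832, -0.00014213,  0.0003563 , -0.00029257,
       -0.00125719]), 'tau': array([ 1.79095634e-03, -6.12646222e+01, -2.58187580e+01,  6.93069468e-02,
        4.82361973e-02, -1.07997494e-04]), 'eef_pos': array([142.88223692, 608.19165203, 214.04605909]), 'tcp_rot': array([-3.14148601e+00,  1.13426603e-03,  1.33996868e+00]), 'ft_force': array([ 0.06277168,  0.19326577, -0.78021265]), 'moment': array([-0.00321782, -0.03367184,  0.07088912]), 'opening': 1.0008396912130857}
scene [-192.47102608 -556.30080227 1003.31104488] [-2.40991616 -0.01512026 -1.02008552] 604.3365750417827 319.1710022330754 237.80945557241705
knob 0.59 [353. 236. 377. 268.]
shaft_top 0.63 [185. 150. 325. 259.]
off_mark 0.87 [186. 149. 322. 260.]
hotplate 0.62 [183. 150. 327. 259.]
hotplate 0.16 [331. 264. 360. 315.]
side [391.11014977 816.27415784 458.93274068] [-1.97265496  0.01533285 -2.98092667] 603.4786324623258 312.33485119512153 234.66958145280094
knob 0.8 [292. 218. 315. 244.]
knob 0.56 [168. 247. 370. 362.]
shaft_top 0.81 [168. 248. 364. 365.]
shaft_top 0.61 [396. 186. 431. 232.]
off_mark 0.6 [167. 247. 368. 361.]
hotplate 0.96 [173. 248. 368. 364.]
hotplate 0.17 [290. 218. 318. 246.]
wrist [ 65.93673673 627.11172044 383.29958735] [ 2.85492178e+00 -1.48334962e-04  1.34082031e+00] 371.64829954431775 312.4369128289511 241.50082346982146
knob 0.43 [  7. 469.  23. 479.]
shaft_top 0.18 [  8. 468.  23. 480.]
```

```bash
python3 - <<'E'
from h import *
a=cv2.imread('pics/scene0.png')[130:340,150:450];b=cv2.imread('pics/side0.png')[170:380,150:450]
cv2.imwrite('pics/m0.png',np.vstack([cv2.resize(a,(800,560))[:300],cv2.resize(b,(800,560))[:300]])) if 0 else cv2.imwrite('pics/m0.png',np.vstack([cv2.resize(a,(428,300),interpolation=2),cv2.resize(b,(428,300),interpolation=2)]))
for n in['scene','side']:
    c=viewer.read_camera(n)
    for k in['knob','hotplate']:
        r=regions_of(k,n)
        if not r: continue
        p,u,v=pts(c,r[0]['pixels'])
        print(n,k,r[0]['score'],len(p),'min',np.percentile(p,2,axis=0).round(),'max',np.percentile(p,98,axis=0).round(),'med',np.median(p,axis=0).round(1))
        if k=='knob':
            t=p[p[:,2]>36]; print('top',t.mean(0).round(1),(t.max(0)-t.min(0)).round(1)); 
        else:
            t=p[(p[:,2]>52)&(p[:,2]<64)]; print(len(t),cv2.minAreaRect(t[:,:2].astype(np.float32)))
            t=p[(p[:,2]>70)]; print('hi',len(t),t.mean(0).round(1))
E
```

```text
scene knob 0.93 483 min [ 561. -235.    2.] max [ 601. -192.   48.] med [ 574.3 -216.    36.3]
top [ 581.4 -214.1   44.3] [44.7 43.5 14.1]
scene hotplate 0.7 8776 min [452. -49.  24.] max [682. 164.  73.] med [549.7  43.2  61.5]
4927 ((569.3829956054688, 61.5596923828125), (221.09915161132812, 252.32568359375), 87.2710952758789)
hi 953 [603.9  60.9  72.1]
side knob 0.72 687 min [ 561. -223.    3.] max [ 604. -188.   45.] med [ 580.6 -198.2   26.2]
top [ 582.1 -204.6   42. ] [44.1 42.1 10.1]
side hotplate 0.82 17189 min [455. -28.  16.] max [685. 178.  70.] med [563.6 129.5  59.7]
9273 ((567.9508666992188, 66.7912826538086), (220.9990234375, 246.19833374023438), 87.66498565673828)
hi 298 [564.4  70.   72.9]
```

View pics/m0.png

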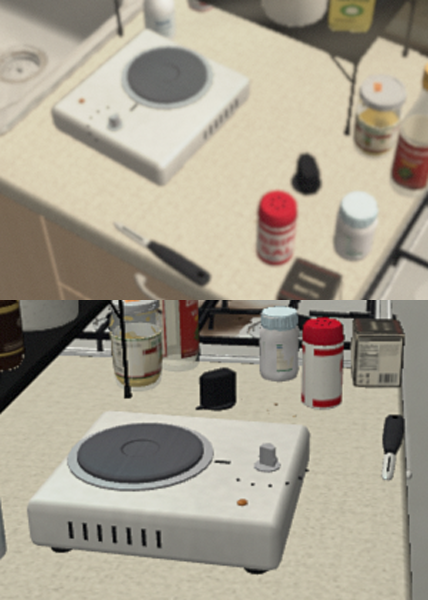

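Top: scene view, knob at about (357,252), with salt and supplement in front/right of it. Bottom: side view, shaft with an off rib toward the cooking plate. Next I locate the neighbours for clearance.

```bash
python3 - <<'E'
from h import *
for n in['scene','side']:
    c=viewer.read_camera(n)
    for k in['salt_center','supplement_center','mustard','oil_bottle','tea_box']:
        r=regions_of(k,n)
        if not r: continue
        p,u,v=pts(c,r[0]['pixels'])
        p=p[p[:,2]>np.percentile(p[:,2],98)-15]
        print(n,k,round(r[0]['score'],2),np.percentile(p,3,axis=0).round(),np.percentile(p,97,axis=0).round())
E
python3 -m inch '[[0,0,-8,20,-33,10,1],[0,0,-8,25,-40,10,1],[0,0,-8,25,-40,10,1],[0,0,-8,25,-40,10,1],[0,0,-8,25,-40,10,1],[0,0,-8,25,-40,10,1],[0,0,-8,25,-40,10,1],[0,0,-8,25,-40,10,1],[0,0,-8,25,-40,0,1],[0,0,-8,25,-40,0,1]]'
```

```text
scene salt_center 0.83 [ 424. -259.  100.] [ 469. -215.  114.]
scene supplement_center 0.9 [ 492. -347.   86.] [ 536. -303.  100.]
scene mustard 0.64 [ 673. -296.  117.] [ 735. -236.  130.]
scene oil_bottle 0.71 [ 650. -360.  225.] [ 679. -331.  241.]
scene tea_box 0.66 [ 346. -357.   71.] [ 409. -295.   83.]
side salt_center 0.57 [ 425. -251.   97.] [ 472. -207.  111.]
side supplement_center 0.91 [ 491. -339.   82.] [ 536. -296.   97.]
side mustard 0.68 [ 672. -292.  112.] [ 728. -229.  126.]
side oil_bottle 0.92 [ 650. -347.  220.] [ 679. -325.  238.]
side tea_box 0.74 [ 347. -350.   66.] [ 411. -285.   81.]
t: 2.65
eef_pos: [388.7, 213.7, 295.3]
tcp_rot: [-3.141, -0.001, -0.062]
ft_force: [1.1, 0.5, -0.4]
opening: 0.999
```

```bash

python3 -m inch '[[0,0,-8,10,-25,0,1],[0,0,-8,10,-25,0,1],[0,0,-8,10,-25,0,1],[0,0,-8,10,-25,0,1],[0,0,-8,0,-25,-5,1],[0,0,-8,0,-25,-5,1],[0,0,-8,0,0,0,1],[0,0,-8,0,0,0,1],[0,0,0,0,0,0,1],[0,0,0,0,0,0,1]]'
python3 - <<'E'
from h import *
c=viewer.read_camera('wrist'); cv2.imwrite('pics/w1.png',c['color'][...,::-1])
print(c['position'],c['orientation'])
for k in['shaft_top','off_mark','hotplate','knob']:
    for r in regions_of(k,'wrist')[:1]:
        p,u,v=pts(c,r['pixels'],True); print(k,r['score'],len(p),np.array(r['box'])*[640,480,640,480],p[:, :].mean(0).round(1),p.min(0).round(1),p.max(0).round(1))
E
```

```text
t: 3.65
eef_pos: [427.9, 65.5, 284.7]
tcp_rot: [-3.141, -0.0, -1.169]
ft_force: [0.5, -0.1, 0.8]
opening: 1.002
[501.94267457  97.13679927 453.42231282] [ 2.85641990e+00 -4.85813084e-04 -1.16822430e+00]
shaft_top 0.71 38358 [231.872   0.    494.08  225.888] [561.1  62.8  61. ] [442.9 -70.4  -3.2] [718.4 189.   82.3]
off_mark 0.83 38230 [233.088   1.008 489.024 224.4  ] [561.   62.9  61.1] [445.8 -69.3  -3. ] [718.4 185.8  82.3]
knob 0.59 1175 [527.104 161.088 565.696 205.392] [ 581.2 -203.9   28.7] [ 560.3 -259.9   -2.9] [ 605.3 -188.1   45. ]
```

View pics/w1.png

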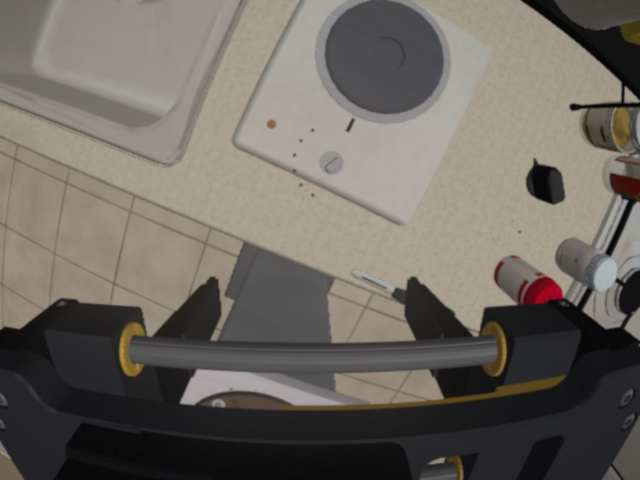

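Wrist view: shaft at (332,161), off rib at (350,125), knob at (545,183) with its pointer at (535,161). I'll measure these three, then go over the knob.

```bash

python3 - <<'E'
from h import *
c=viewer.read_camera('wrist');g=c['color'].max(2).astype(int)
def box(a,b,w,h):
    m=np.zeros((480,640),bool);m[b-h:b+h+1,a-w:a+w+1]=1;return m
m=box(350,125,10,12)&(g<90); p,u,v=pts(c,m,True);print('off',len(p),p.mean(0).round(1),p[[u.argmin(),u.argmax()]].round(1)); d=p[:,:2]-p[:,:2].mean(0);w,V=np.linalg.eigh(d.T@d);o=p.mean(0);print(np.arctan2(V[1,1],V[0,1]))
m=box(332,161,18,18); p,u,v=pts(c,m,True);t=p[p[:,2]>74];print('shaft',len(t),t.mean(0).round(1),t.min(0).round(1),t.max(0).round(1))
s=(t.min(0)+t.max(0))/2;print('dir',np.arctan2(*(o-s)[[1,0]]),np.linalg.norm((o-s)[:2]))
r=regions_of('knob','wrist')[0];p,u,v=pts(c,r['pixels'],True)
t=p[p[:,2]>38];print('ktop',len(t),t.mean(0),cv2.minAreaRect(t[:,:2].astype('f')))
h=regions_of('hotplate','wrist');
p,u,v=pts(c,h[0]['pixels'],True) if h else (np.zeros((0,3)),0,0)
t=p[abs(p[:,2]-60)<3];print(len(t),cv2.minAreaRect(t[:,:2].astype('f')) if len(t) else '')
t=p[abs(p[:,2]-70)<3];print(cv2.minEnclosingCircle(t[:,:2].astype('f')) if len(t) else '')
cv2.imwrite('pics/c1.png',cv2.resize(c['color'][130:200,300:370,::-1],None,fx=6,fy=6,interpolation=2))
E
python3 -m inch '[[0,0,0,15,-35,0,1],[0,0,0,15,-35,0,1],[0,0,0,15,-35,0,1],[0,0,0,15,-35,0,1],[0,0,0,15,-35,-20,1],[0,0,0,15,-35,-20,1],[0,0,0,15,-35,-20,1],[0,0,0,15,-30,-20,1],[0,0,0,0,0,0,1],[0,0,0,0,0,0,1]]'
python3 - <<'E'
from h import *
c=viewer.read_camera('wrist'); cv2.imwrite('pics/w2.png',c['color'][...,::-1])
r=regions_of('knob','wrist')[0];print(r['score'],np.array(r['box'])*[640,480,640,480]);p,u,v=pts(c,r['pixels'],True)
t=p[abs(p[:,2]-44)<4];print('ktop',len(t),t.mean(0),cv2.minAreaRect(t[:,:2].astype('f')))
t=p[(p[:,2]<8)&(p[:,2]>1)];print('low',t.mean(0),t.min(0),t.max(0))
E
```

```text
off 29 [528.5  65.6  60. ] [[523.7  67.   61.9]
 [535.1  64.9  60. ]]
3.092634703522935
shaft 133 [483.1  65.8  80. ] [476.2  59.8  74.6] [491.4  72.7  82.7]
dir -0.014611138073808518 44.67533182550547
ktop 38364 [560.89027857  62.80712619  61.14904661] ((566.98779296875, 63.772422790527344), (220.81527709960938, 247.54652404785156), 87.43943786621094)
24721 ((572.515625, 63.523834228515625), (213.66087341308594, 233.15322875976562), 87.39173889160156)
((574.7616577148438, 62.79832458496094), 101.41046142578125)
t: 5.05
eef_pos: [547.7, -209.8, 203.9]
tcp_rot: [3.141, 0.001, -1.174]
ft_force: [0.1, 0.4, -0.6]
opening: 1.001
0.65 [305.28  152.016 355.584 217.824]
ktop 1463 [ 583.75045745 -211.89876737   42.35604671] ((584.19873046875, -211.81451416015625), (48.03422546386719, 28.61723518371582), 43.105796813964844)
low [ 588.24868271 -207.75004491    2.55592901] [ 560.26903189 -234.94598358    1.07686312] [ 608.55694604 -187.65798586    6.8693124 ]
```

View pics/w2.png

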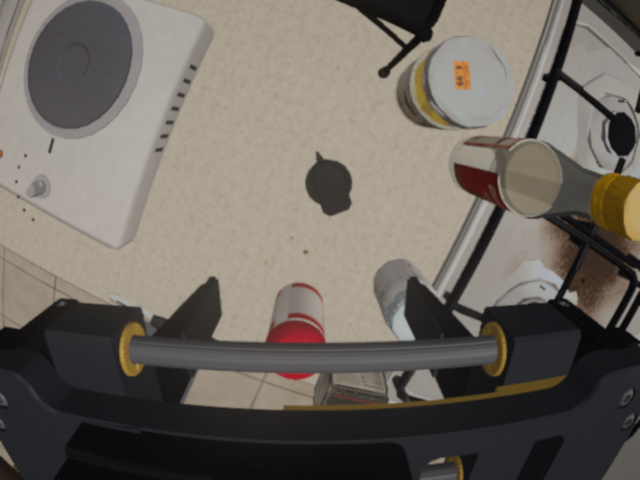

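View pics/c1.png

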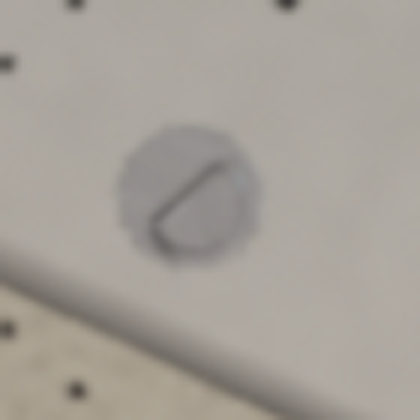

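Knob (584.2,-211.8), yaw 43.4°, pointer 34 mm out as specified. The shaft (483.6,67.6) agrees with off rib (45 mm) and hotplate yaw −2.6°; the visible flat faces about 1.15 rad ccw of off. The gripper body would come too near the mustard jar, so I'll first shift the knob to a free place, gripping it with a 10° tilt.

```bash

python3 -m inch '[[0,0,8,10,0,-20,0.4],[0,0,8,10,-1,-20,0.4],[0,0,4.6,10,-1,-20,0.4],[3.5,-3.6,0,6.5,0,-20,0.4],[3.4,-3.7,0,0,0,-20,0.4],[0,0,0,0,0,-30,0.4],[0,0,0,0,0,-20,0.4],[0,0,0,0,0,-15,0.4],[0,0,0,0,0,-10,0.4],[0,0,0,0,0,-8,0.4]]'
python3 - <<'E'
from h import *
c=viewer.read_camera('wrist'); cv2.imwrite('pics/w3.png',c['color'][...,::-1])
print(state()['eef_pos'])
E
```

```text
t: 6.15
eef_pos: [584.8, -211.2, 21.8]
tcp_rot: [-2.966, -0.001, -0.813]
ft_force: [0.2, -0.8, -0.7]
opening: 0.7
[ 584.39145454 -211.09955588   20.7195409 ]
```

View pics/w3.png

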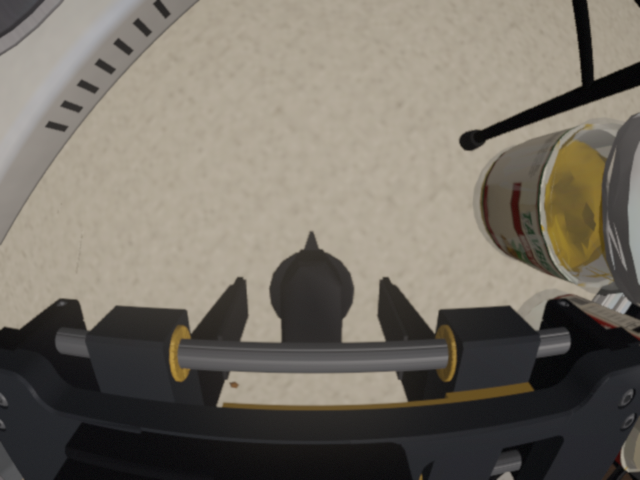

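The knob sits between the fingers at (312,300), pointer aligned; the mustard jar is clear. Grip, lift slightly, move away.

```bash

python3 -m inch '[[0,0,0,0,0,0,-1],[0,0,0,0,0,0,-1],[0,0,0,0,0,0,-1],[0,0,0,0,0,0,-1],[0,0,0,0,0,0,-1],[0,0,0,0,0,0,-1],[0,0,0,0,0,5,-1],[0,0,0,0,0,5,-1],[0,0,0,0,0,5,-1]]'
python3 -m inch '[[0,0,0,-10,15,5,-1],[0,0,0,-10,20,5,-1],[0,0,0,-10,20,0,-1],[0,0,0,-10,20,-5,-1],[0,0,0,-10,15,-5,-1],[0,0,0,0,0,-5,-1],[0,0,0,0,0,-5,-1],[0,0,0,0,0,0,-1]]'
```

```text
t: 7.1
eef_pos: [584.5, -211.6, 37.2]
tcp_rot: [-2.966, -0.0, -0.814]
ft_force: [1.4, -0.4, -1.1]
opening: 0.29
t: 7.9
eef_pos: [534.9, -122.2, 26.2]
tcp_rot: [-2.966, -0.0, -0.814]
ft_force: [0.0, -0.2, -1.1]
opening: 0.294
```

```bash

python3 -m inch '[[0,0,0,0,0,-3,-1],[0,0,0,0,0,-2,-1],[0,0,0,0,0,0,0],[0,0,0,0,0,0,0.2],[0,0,0,0,0,0,0.2],[-3.5,3.6,0,0,0,0,0.2],[-3.4,3.7,0,0,0,-5,0.2],[0,0,0,0,0,-5,0.2],[0,0,0,0,0,0,0.2]]'
python3 - <<'E'
from h import *
s=state();print(s['eef_pos'],s['tcp_rot'],s['ft_force'])
c=viewer.read_camera('wrist'); cv2.imwrite('pics/w4.png',c['color'][...,::-1])
r=regions_of('knob','wrist')[0];print(r['score'],np.array(r['box'])*[640,480,640,480]);p,u,v=pts(c,r['pixels'],True)
for a,b in((38,50),(-1,8)):
    t=p[(p[:,2]>a)&(p[:,2]<b)];print(len(t),t.mean(0),t.min(0),t.max(0),cv2.minAreaRect(t[:,:2].astype('f')))
E
```

```text
t: 8.8
eef_pos: [534.2, -120.8, 10.8]
tcp_rot: [-3.14, 0.002, -0.812]
ft_force: [0.1, -0.0, 0.5]
opening: 0.598
[ 534.17023222 -120.81768007   10.84359002] [-3.13959866e+00  1.63873576e-03 -8.12062283e-01] [ 0.14718293 -0.00505204  0.52661559]
0.9 [269.696 231.696 361.28  378.816]
3829 [ 541.52557048 -116.03025759   42.18927132] [ 512.57140235 -144.52715636   38.01590395] [ 556.50925999 -101.21999455   44.48828551] ((535.4324951171875, -121.88325500488281), (47.6303825378418, 27.99091148376465), 42.30788040161133)
1779 [ 541.79891161 -114.41048647    2.60806989] [ 511.45768622 -146.59186838   -0.98940915] [559.9944771 -98.7026173   7.9918147] ((541.55078125, -116.02810668945312), (48.83530044555664, 47.147682189941406), 42.39458084106445)
```

```bash

python3 -m inch '[[0,0,0,0,0,0,-1],[0,0,0,0,0,0,-1],[0,0,0,0,0,0,-1],[0,0,0,0,0,0,-1],[0,0,0,0,0,0,-1],[0,0,0,0,0,15,-1],[0,0,0,0,0,30,-1],[0,0,0,0,0,40,-1],[0,0,0,0,0,30,-1],[0,0,0,0,0,0,-1]]'
python3 - <<'E'
from h import *
s=state();print(s['eef_pos'],s['tcp_rot'],s['ft_force'],s['moment'])
c=viewer.read_camera('wrist')
T=rot(s['tcp_rot'])
r=regions_of('knob','wrist')[0];p,u,v=pts(c,r['pixels'],True)
q=(p-s['eef_pos'])@T   # tool frame
print(len(q),q.min(0),q.max(0))
for a,b in((-38,-26),(3,14)):
    t=q[(q[:,2]>a)&(q[:,2]<b)&(np.hypot(q[:,0],q[:,1])<45)]
    if len(t)>5: print(len(t),t.mean(0),t.min(0),t.max(0),cv2.minAreaRect(t[:,:2].astype('f')))
E
```

```text
t: 9.9
eef_pos: [536.0, -122.0, 130.3]
tcp_rot: [-3.139, -0.006, -0.813]
ft_force: [0.2, -0.2, -0.7]
opening: 0.296
[ 535.95587287 -121.96908388  130.32081661] [-3.13861884 -0.00565688 -0.81331896] [ 0.17313606 -0.24919539 -0.66748062] [-0.08759208  0.11637961 -0.001837  ]
6215 [-37.62271667 -33.49666005 -32.6131154 ] [ 34.60604599  44.16156778 132.97025765]
3889 [  0.32470722  -8.85228535 -30.39572802] [-13.89299353 -24.19513095 -32.6131154 ] [ 14.44730646  25.79118306 -26.01011933] ((0.49599266052246094, 0.8838596343994141), (49.95455551147461, 28.30556297302246), 88.85173797607422)
1070 [  0.01922425 -18.34872199   8.98720944] [-22.50281628 -33.49666005   3.00576507] [22.43808027 -4.34365366 13.89262388] ((-0.2390155792236328, -19.078062057495117), (28.81238555908203, 44.95515441894531), 89.15938568115234)
```

```bash

python3 -m inch '[[0,0,5,-15,25,0,-1],[0,0,5,-22,34,0,-1],[0,0,5,-22,34,0,-1],[0,0,5.4,-24,34,0,-1],[0,0,0,0,0,0,-1],[0,0,0,0,0,0,-1],[0,0,0,0,0,0,-1]]'
python3 - <<'E'
from h import *
s=state();print(s['eef_pos'],s['tcp_rot'],s['ft_force'])
c=viewer.read_camera('wrist');cv2.imwrite('pics/w5.png',c['color'][...,::-1])
p,u,v=pts(c,c['depth']>0,True)
n=np.hypot(p[:,0]-483.6,p[:,1]-67.6)
t=p[(n<16)&(p[:,2]>77)&(p[:,2]<88)];print('shaft',len(t),np.median(t,axis=0),t.min(0),t.max(0))
from scipy.optimize import least_squares
cs=cv2.convexHull(t[:,:2].astype('f'))[:,0];print(cs.round(1).tolist())
g=c['color'].reshape(-1,3)[(c['depth']>0).ravel()].max(1)
m=(abs(p[:,0]-528.5)<13)&(abs(p[:,1]-65.6)<8)&(g<90);o=p[m];print('off',len(o),o.mean(0),o.min(0),o.max(0))
b=abs(v-0)<0
uu=u[(n<16)&(p[:,2]>77)&(p[:,2]<88)];vv=v[(n<16)&(p[:,2]>77)&(p[:,2]<88)]
a,bb=int(uu.mean()),int(vv.mean());print(a,bb)
cv2.imwrite('pics/c5.png',cv2.resize(c['color'][max(bb-60,0):bb+60,max(a-60,0):a+60,::-1],None,fx=4,fy=4,interpolation=2))
E
```

```text
t: 10.7
eef_pos: [451.9, 5.0, 126.0]
tcp_rot: [3.141, 0.0, -0.458]
ft_force: [0.2, -0.5, -0.3]
opening: 0.293
[451.90257504   5.00818922 126.04018788] [ 3.14133051e+00  4.73756912e-04 -4.58424668e-01] [ 0.20067047 -0.46443019 -0.26025691]
shaft 376 [482.37854999  65.44850086  80.41587205] [475.66567778  59.6802649   77.47493581] [490.63609165  71.933297    82.36562865]
[[490.6000061035156, 66.0999984741211], [489.6000061035156, 66.69999694824219], [488.1000061035156, 67.5], [484.5, 69.19999694824219], [482.29998779296875, 70.0999984741211], [477.5, 71.9000015258789], [476.3999938964844, 69.80000305175781], [476.1000061035156, 69.30000305175781], [475.8999938964844, 68.80000305175781], [475.70001220703125, 65.69999694824219], [475.8999938964844, 64.80000305175781], [476.20001220703125, 64.0999984741211], [476.8999938964844, 63.0], [477.70001220703125, 62.0], [478.70001220703125, 61.5], [481.8999938964844, 59.900001525878906], [483.70001220703125, 59.70000076293945], [485.0, 59.79999923706055], [485.79998779296875, 59.900001525878906], [486.6000061035156, 60.400001525878906], [488.6000061035156, 61.900001525878906], [490.3999938964844, 64.30000305175781]]
off 96 [528.33845757  65.60019884  60.0649288 ] [521.17283792  64.02595979  58.15628699] [535.3958452   67.09265429  61.69298687]
312 157
```

View pics/c5.png

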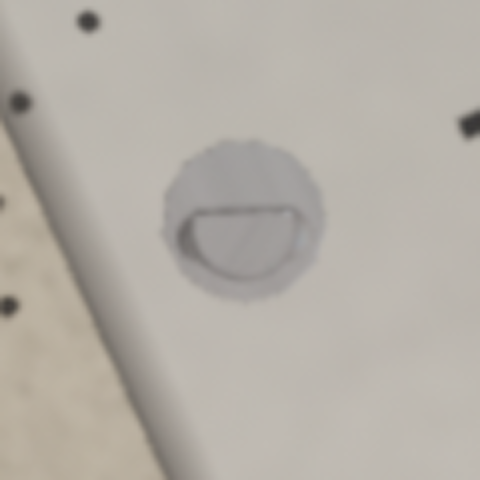

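The crop shows the D-shaft with its flat facing image-up (almost exactly the knob's pointer direction): flat ≈ 65–66° in world, shaft centre ≈ (483.5,67.5). Move over it.

```bash

python3 -m inch '[[0,0,0.7,8,15,0,-1],[0,0,0.8,12,24,0,-1],[0,0,0,11.7,23.8,0,-1],[0,0,0,0,0,-10,-1],[0,0,0,0,0,-10,-1],[0,0,0,0,0,-8,-1],[0,0,0,0,0,0,-1],[0,0,0,0,0,0,-1]]'
python3 -c "
from h import *
s=state();print(s['eef_pos'],s['tcp_rot'],s['ft_force'],s['moment'])"
```

```text
t: 11.55
eef_pos: [483.0, 67.6, 98.4]
tcp_rot: [3.141, 0.001, -0.432]
ft_force: [-0.1, -0.1, -0.9]
opening: 0.29
[482.99326924  67.62563885  98.409355  ] [ 3.14122021e+00  6.57819175e-04 -4.32346095e-01] [-0.14939023 -0.12201963 -0.8873058 ] [-0.12089183  0.05484068  0.03855967]
```

```bash

python3 -m inch '[[0,0,0,0.5,0.1,-2,-1],[0,0,0,0,0,-1,-1],[0,0,0,0,0,-1,-1],[0,0,0,0,0,-0.5,-1],[0,0,0,0,0,0,-1]]'
python3 -m inch '[[0,0,0,0,0,-0.5,-1],[0,0,0,0,0,-0.5,-1],[0,0,0,0,0,-0.5,-1],[0,0,0,0,0,0,-1]]'
python3 -c "
from h import *
s=state();print(s['eef_pos'],s['tcp_rot'],s['ft_force'],s['moment'])"
```

```text
t: 12.05
eef_pos: [483.6, 68.4, 94.2]
tcp_rot: [-3.142, -0.0, -0.431]
ft_force: [1.3, -0.4, -0.6]
opening: 0.292
t: 12.45
eef_pos: [483.6, 68.4, 92.6]
tcp_rot: [3.142, 0.0, -0.431]
ft_force: [0.2, 0.1, -0.7]
opening: 0.295
[483.60761547  68.354328    92.58675189] [ 3.14152861e+00  5.53512167e-05 -4.31292537e-01] [ 0.16146018  0.10120178 -0.72666436] [-0.10090331  0.07122051  0.02984875]
```

```bash

python3 -m inch '[[0,0,0,0,-0.5,0,-1],[0,0,0,0,0,-0.4,-1],[0,0,0,0,0,-0.4,-1],[0,0,0,0,0,0,-1]]'
python3 -m inch '[[0,0,0,0,0,-0.4,-1],[0,0,0,0,0,-0.4,-1],[0,0,0,0,0,0,-1]]'
python3 -m inch '[[0,0,0,0,0,-0.4,-1],[0,0,0,0,0,-0.4,-1],[0,0,0,0,0,0,-1]]'
```

```text
t: 12.85
eef_pos: [483.6, 67.9, 91.8]
tcp_rot: [3.141, 0.0, -0.431]
ft_force: [-0.6, -0.1, -0.3]
opening: 0.293
t: 13.15
eef_pos: [483.6, 67.9, 91.0]
tcp_rot: [3.142, 0.0, -0.431]
ft_force: [-0.3, -0.5, -0.7]
opening: 0.292
t: 13.45
eef_pos: [483.6, 67.9, 90.2]
tcp_rot: [3.142, 0.0, -0.431]
ft_force: [-0.8, 0.2, -0.4]
opening: 0.292
```

```bash

python3 -m inch '[[0,0,0,0,0,-0.5,-1],[0,0,0,0,0,-0.5,-1],[0,0,0,0,0,0,-1]]'
python3 -m inch '[[0,0,0,0,0,-0.5,-1],[0,0,0,0,0,-0.5,-1],[0,0,0,0,0,0,-1]]'
python3 -m inch '[[0,0,0,0,0,-0.5,-1],[0,0,0,0,0,-0.5,-1],[0,0,0,0,0,0,-1]]'
```

```text
t: 13.75
eef_pos: [483.6, 67.8, 89.2]
tcp_rot: [3.142, 0.0, -0.431]
ft_force: [-0.2, 0.8, 0.0]
opening: 0.294
t: 14.05
eef_pos: [483.6, 67.8, 88.2]
tcp_rot: [3.142, 0.0, -0.431]
ft_force: [-0.5, 0.8, 0.2]
opening: 0.291
t: 14.35
eef_pos: [483.6, 67.9, 87.2]
tcp_rot: [3.142, 0.0, -0.431]
ft_force: [-0.8, -0.5, 0.3]
opening: 0.292
```

```bash

python3 -m inch '[[0,0,0,0,0,-0.5,-1],[0,0,0,0,0,-0.5,-1],[0,0,0,0,0,-0.5,-1],[0,0,0,0,0,0,-1]]'
python3 -m inch '[[0,0,0,0,0,-0.5,-1],[0,0,0,0,0,-0.5,-1],[0,0,0,0,0,0,-1]]'
python3 -m inch '[[0,0,0,0,0,-0.5,-1],[0,0,0,0,0,-0.5,-1],[0,0,0,0,0,0,-1]]'
```

```text
t: 14.75
eef_pos: [483.6, 67.9, 85.7]
tcp_rot: [3.142, 0.0, -0.431]
ft_force: [-1.1, 0.9, -1.4]
opening: 0.294
t: 15.05
eef_pos: [483.6, 67.8, 84.7]
tcp_rot: [3.142, 0.0, -0.431]
ft_force: [-1.1, 0.9, -0.1]
opening: 0.292
t: 15.35
eef_pos: [483.6, 67.8, 83.7]
tcp_rot: [3.142, -0.0, -0.431]
ft_force: [-1.5, 1.1, -0.3]
opening: 0.292
```

```bash

python3 -m inch '[[0,0,0,0,0,-0.4,-1],[0,0,0,0,0,-0.4,-1],[0,0,0,0,0,0,-1]]'
python3 -m inch '[[0,0,0,0,0,-0.4,-1],[0,0,0,0,0,0,-1]]'
python3 -m inch '[[0,0,0,0,0,-0.4,-1],[0,0,0,0,0,0,-1]]'
```

```text
t: 15.65
eef_pos: [483.6, 67.9, 83.0]
tcp_rot: [3.142, -0.0, -0.431]
ft_force: [-0.8, 0.6, 1.2]
opening: 0.298
t: 15.85
eef_pos: [483.6, 67.9, 82.6]
tcp_rot: [3.142, 0.0, -0.431]
ft_force: [-2.0, 2.1, 1.8]
opening: 0.297
t: 16.05
eef_pos: [483.6, 67.9, 82.2]
tcp_rot: [3.142, 0.0, -0.431]
ft_force: [-1.7, 1.5, 1.6]
opening: 0.295
```

```bash
python3 -c "
from h import *
c=viewer.read_camera('side');a=c['color'][...,::-1][210:310,270:400];cv2.imwrite('pics/s6.png',cv2.resize(a,None,fx=5,fy=5,interpolation=2))"
```

```text
(no output)
```

View pics/s6.png

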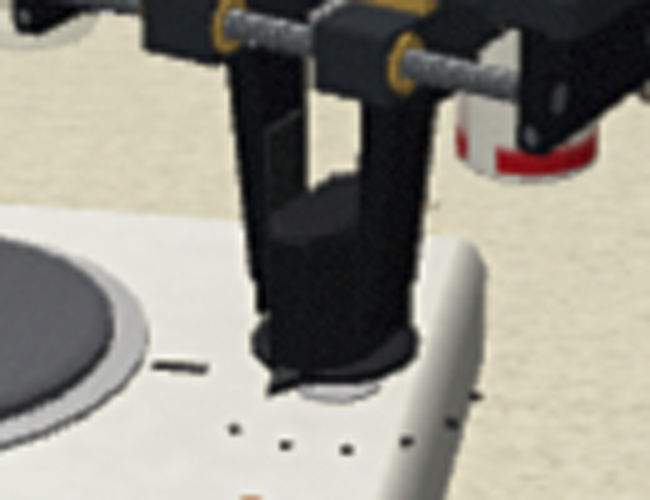

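Side view: knob on the shaft, about 10 mm above the deck, over the collar; off rib at left. Now push slowly past the balls.

```bash

for i in 1 2; do python3 -m inch '[[0,0,0,-0.05,0.05,-0.3,-1],[0,0,0,0,0,0,-1]]' | egrep 'eef|force'; done
python3 -m inch '[[0,0,0,0,0,-0.3,-1],[0,0,0,0,0,0,-1]]' | egrep 'eef|force|open'
```

```text
eef_pos: [483.6, 67.9, 81.9]
ft_force: [-1.6, 1.3, 2.3]
eef_pos: [483.6, 68.0, 81.6]
ft_force: [-2.0, 0.8, 3.8]
eef_pos: [483.6, 68.0, 81.3]
ft_force: [-2.6, 0.6, 6.0]
opening: 0.293
```

```bash

python3 -m inch '[[0,0,0,-0.1,0,-0.3,-1],[0,0,0,0,0,0,-1]]' | egrep 'eef|force'
python3 -m inch '[[0,0,0,-0.1,0,-0.2,-1],[0,0,0,0,0,0,-1]]' | egrep 'eef|force'
python3 -m inch '[[0,0,0,0,0,-0.2,-1],[0,0,0,0,0,0,-1]]' | egrep 'eef|force|open'
```

```text
eef_pos: [483.6, 68.0, 81.1]
ft_force: [-1.8, 0.4, 6.0]
eef_pos: [483.6, 68.0, 81.0]
ft_force: [-2.5, 0.1, 7.7]
eef_pos: [483.6, 68.0, 80.8]
ft_force: [-3.0, 1.1, 6.1]
opening: 0.291
```

```bash

python3 -m inch '[[0,0,0,-0.3,0,-0.2,-1],[0,0,0,0,0,0,-1]]' | egrep 'eef|force'
python3 -m inch '[[0,0,0,0,0,-0.2,-1],[0,0,0,0,0,0,-1]]' | egrep 'eef|force'
python3 -m inch '[[0,0,0,0,0,-0.2,-1],[0,0,0,0,0,0,-1]]' | egrep 'eef|force|open'
```

```text
eef_pos: [483.6, 67.9, 80.6]
ft_force: [-0.8, 1.3, 6.2]
eef_pos: [483.6, 67.9, 80.4]
ft_force: [-0.7, 0.7, 3.6]
eef_pos: [483.3, 67.9, 79.9]
ft_force: [-0.4, 1.9, 1.3]
opening: 0.291
```

```bash

python3 -m inch '[[0,0,0,0,0,-0.5,-1],[0,0,0,0,0,-0.5,-1],[0,0,0,0,0,0,-1]]' | egrep 'eef|force'
python3 -m inch '[[0,0,0,0,0,-0.5,-1],[0,0,0,0,0,-0.5,-1],[0,0,0,0,0,0,-1]]' | egrep 'eef|force'
python3 -m inch '[[0,0,0,0,0,-0.5,-1],[0,0,0,0,0,-0.5,-1],[0,0,0,0,0,0,-1]]' | egrep 'eef|force'
python3 -c "
from h import *
c=viewer.read_camera('side');a=c['color'][...,::-1][210:310,270:400];cv2.imwrite('pics/s7.png',cv2.resize(a,None,fx=5,fy=5,interpolation=2))"
```

```text
eef_pos: [483.0, 67.9, 78.8]
ft_force: [-0.8, 0.5, -0.6]
eef_pos: [483.0, 67.9, 77.8]
ft_force: [-0.0, 0.6, -0.6]
eef_pos: [482.9, 67.9, 76.8]
ft_force: [0.0, 0.0, -2.5]
```

View pics/s7.png

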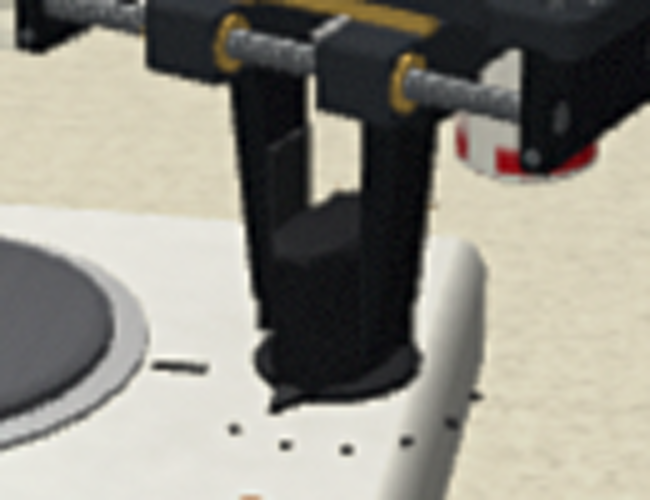

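The knob has passed the balls and is moving down with the grip, still a few mm above its seat. Continue to contact.

```bash

python3 -m inch '[[0,0,0,0,0,-0.5,-1],[0,0,0,0,0,-0.5,-1],[0,0,0,0,0,0,-1]]' | egrep 'eef|force'
python3 -m inch '[[0,0,0,0,0,-0.5,-1],[0,0,0,0,0,-0.5,-1],[0,0,0,0,0,0,-1]]' | egrep 'eef|force'
python3 -m inch '[[0,0,0,0,0,-0.5,-1],[0,0,0,0,0,-0.5,-1],[0,0,0,0,0,0,-1]]' | egrep 'eef|force'
python3 -m inch '[[0,0,0,0,0,-0.4,-1],[0,0,0,0,0,0,-1]]' | egrep 'eef|force'
```

```text
eef_pos: [482.9, 68.0, 75.7]
ft_force: [0.6, 0.5, -5.4]
eef_pos: [482.9, 67.9, 74.7]
ft_force: [0.6, 0.6, -6.8]
eef_pos: [483.1, 67.9, 74.0]
ft_force: [-0.2, -0.5, -2.3]
eef_pos: [483.1, 68.0, 73.7]
ft_force: [0.3, 0.6, -0.8]
```

```bash

for i in 1 2; do python3 -m inch '[[0,0,0,0,0,-0.4,-1],[0,0,0,0,0,0,-1]]' | egrep 'eef|force'; done
python3 -m inch '[[0,0,0,0,0,-0.4,-1],[0,0,0,0,0,0,-1]]' | egrep 'eef|force'
```

```text
eef_pos: [483.1, 68.0, 73.4]
ft_force: [-1.6, 0.0, 2.6]
eef_pos: [483.1, 68.0, 73.0]
ft_force: [-2.7, 0.0, 5.8]
eef_pos: [483.1, 68.0, 72.7]
ft_force: [-3.4, 0.3, 7.7]
```

```bash

python3 -m inch '[[0,0,0,-0.2,0,-0.3,-1],[0,0,0,0,0,0,-1]]' | egrep 'eef|force'
python3 -m inch '[[0,0,0,-0.2,0,-0.3,-1],[0,0,0,0,0,0,-1]]' | egrep 'eef|force'
```

```text
eef_pos: [483.2, 67.9, 72.6]
ft_force: [-1.9, 0.7, 10.2]
eef_pos: [483.2, 68.0, 72.4]
ft_force: [-1.7, 0.7, 11.5]
```

Spring-like stiffness at seat height and a snap pull: home. Relieve the push and turn clockwise.

```bash

python3 -m inch '[[0,0,0,0,0,0.4,-1],[0,0,0,0,0,0.4,-1],[0,0,-5,0,0,0,-1],[0,0,-7,0,0,0,-1],[0,0,-7,0,0,0,-1],[0,0,-7,0,0,0,-1],[0,0,-7,0,0,0,-1],[0,0,0,0,0,0,-1]]'
python3 -c "
from h import *
print(state()['moment'])"
```

```text
t: 21.75
eef_pos: [483.9, 68.2, 73.1]
tcp_rot: [-3.139, -0.001, -1.009]
ft_force: [3.4, 4.1, 4.6]
opening: 0.294
[ 0.78711816 -0.50029881  0.07484411]
```

```bash

python3 -m inch '[[0,0,-7,0.3,0.3,0,-1],[0,0,-7,0.1,0.2,0,-1],[0,0,-7,0,0,0,-1],[0,0,-7,0,0,0,-1],[0,0,-6,0,0,0,-1],[0,0,0,0,0,0,-1]]'
python3 - <<'E'
from h import *
s=state();print(s['moment'])
c=viewer.read_camera('wrist');cv2.imwrite('pics/w8.png',c['color'][220:420,200:440,::-1])
p,u,v=pts(c,c['depth']>0,True)
g=c['color'].reshape(-1,3)[(c['depth']>0).ravel()].max(1)
n=np.hypot(p[:,0]-483.4,p[:,1]-67.5)
m=(n>26)&(n<36)&(p[:,2]>59)&(p[:,2]<70)&(g<90)&(p[:,0]>483);t=p[m];print(len(t),t.mean(0))
o=p[(n>37)&(n<54)&(abs(p[:,1]-65.6)<8)&(g<90)&(p[:,0]>520)];print(len(o),o.mean(0))
for q in(t,o):print(np.arctan2(*(q.mean(0)-[483.4,67.5,0])[[1,0]]))
print(t[n[m].argmax()])
E
```

```text
t: 22.35
eef_pos: [484.3, 67.6, 73.0]
tcp_rot: [-3.139, -0.001, -1.6]
ft_force: [2.9, -7.1, 5.3]
opening: 0.294
[-1.47721338 -0.38341409  0.07292989]
151 [512.68154977  67.20657937  63.45861505]
187 [528.57227761  65.53299167  59.96148679]
-0.010020330501023146
-0.04351709964942325
[517.81274412  66.27580798  63.31521755]
```

View pics/w8.png

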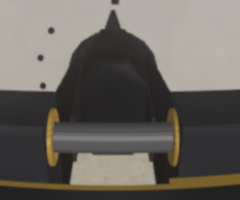

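Pointer tip (top centre of crop, ~(113,15)) is about 0.5–0.8° short of the off rib direction. Fine trim, relieve side force, check, then release.

```bash

python3 -m inch '[[0,0,-0.7,0,-0.4,0.1,-1],[0,0,0,0,-0.1,0,-1],[0,0,0,0,0,0,-1]]'
python3 -m inch '[[0,0,0,0,0,0,-0.2],[0,0,0,0,0,0,-0.1],[0,0,0,0,0,0,-0.1],[0,0,0,0,0,10,-0.1],[0,0,0,0,0,20,-0.1],[0,0,0,0,0,30,0.2],[0,0,0,-10,0,40,0.2],[0,0,0,-30,0,30,0.2],[0,0,0,-30,0,10,0.2],[0,0,0,0,0,0,0.2]]'
python3 - <<'E'
from h import *
c=viewer.read_camera('wrist');cv2.imwrite('pics/w9.png',c['color'][...,::-1])
p,u,v=pts(c,c['depth']>0,True)
g=c['color'].reshape(-1,3)[(c['depth']>0).ravel()].max(1)
n=np.hypot(p[:,0]-483.4,p[:,1]-67.5)
k=p[(n<40)&(p[:,2]>95)&(g<90)];print('top',len(k),np.median(k[:,2]),cv2.minAreaRect(k[:,:2].astype('f')))
m=(n>27)&(n<37)&(p[:,2]>59)&(p[:,2]<70)&(g<90)&(p[:,0]>483);t=p[m]
o=p[(n>38)&(n<54)&(abs(p[:,1]-65.6)<8)&(g<90)&(p[:,0]>520)]
for q in(t,o):print(len(q),q.mean(0),np.arctan2(*(q.mean(0)-[483.4,67.5,0])[[1,0]]))
print(t[n[m].argmax()])
print(u[m].mean(),v[m].mean())
E
```

```text
t: 22.7
eef_pos: [484.3, 67.5, 73.1]
tcp_rot: [-3.139, -0.0, -1.61]
ft_force: [4.2, -4.3, 4.1]
opening: 0.29
t: 23.7
eef_pos: [410.5, 68.2, 214.7]
tcp_rot: [-3.14, 0.0, -1.612]
ft_force: [0.6, 0.3, -0.5]
opening: 0.598
top 2098 104.28379772346335 ((483.6667175292969, 67.2941665649414), (47.954856872558594, 28.19993782043457), 2.430136203765869)
27 [512.57261991  68.71062201  63.74976284] 0.04147477246435764
33 [528.5326913   65.42137108  60.27576766] -0.046023426411720254
[515.94020968  68.89653115  63.02661697]
307.3703703703704 110.81481481481481
```

```bash
python3 - <<'E'
import cv2,numpy as np
a=cv2.imread('pics/w9.png'); cv2.imwrite('pics/c9.png',cv2.resize(a[60:260,220:420],None,fx=3,fy=3,interpolation=2))
E
```

```text
(no output)
```

View pics/c9.png

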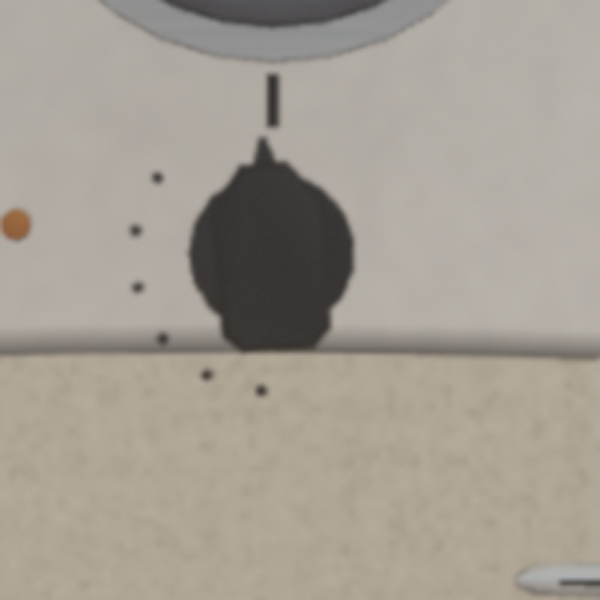

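Seated (top about 104–106), but at release the pointer sprang back ccw: now about 0.087 rad left of the off mark (tip at (262,140) vs rib (273,100) in the crop). Regrip and overturn slightly.

```bash

python3 -m inch '[[0,0,2,33,-0.5,-10,0],[0,0,2.7,40,-0.7,-40,0],[0,0,0,0.5,0,-40,0],[0,0,0,0,0,-25,0],[0,0,0,0,0,-15,0],[0,0,0,0,0,-10,0],[0,0,0,0,0,0,0],[0,0,0,0,0,0,0]]'
```

```text
t: 24.55
eef_pos: [482.4, 66.8, 77.6]
tcp_rot: [-3.141, -0.0, -1.531]
ft_force: [-0.2, -0.5, 0.6]
opening: 0.5
```

```bash

python3 -m inch '[[0,0,0,1,0.4,-3,0],[0,0,0,0,0,0,-1],[0,0,0,0,0,0,-1],[0,0,0,0,0,0,-1],[0,0,0,0,0,0,-1],[0,0,0,0,0,0,-1]]'
python3 -c "
from h import *
print(state()['moment'])"
python3 -m inch '[[0,0,-3,0,0,0,-1],[0,0,-3,0,0,0,-1],[0,0,-3.5,0,0,0,-1],[0,0,0,0,0,0,-1],[0,0,0,0,0,0,-1]]'
python3 -c "
from h import *
print(state()['moment'])"
```

```text
t: 25.15
eef_pos: [483.0, 67.2, 74.5]
tcp_rot: [-3.141, -0.0, -1.531]
ft_force: [-0.8, 0.2, -0.2]
opening: 0.294
[-0.03889079  0.16302829 -0.03494608]
t: 25.65
eef_pos: [483.2, 67.3, 74.5]
tcp_rot: [-3.141, 0.0, -1.695]
ft_force: [0.3, 0.6, 1.9]
opening: 0.294
[ 0.01909204 -0.03222093  0.10836154]
```

```bash

python3 -m inch '[[0,0,0,0,0,0,-0.3],[0,0,0,0,0,0,-0.1],[0,0,0,0,0,0,-0.1],[0,0,0,0,0,10,-0.1],[0,0,0,0,0,20,-0.1],[0,0,0,0,0,30,0.2],[0,0,0,-10,0,40,0.2],[0,0,0,-30,0,30,0.2],[0,0,0,-30,0,10,0.2],[0,0,0,0,0,0,0.2]]'
cat > chk.py <<'E'
from h import *
c=viewer.read_camera('wrist');cv2.imwrite('pics/w10.png',c['color'][...,::-1])
p,u,v=pts(c,c['depth']>0,True)
g=c['color'].reshape(-1,3)[(c['depth']>0).ravel()].max(1)
n=np.hypot(p[:,0]-483.4,p[:,1]-67.5)
k=p[(n<40)&(p[:,2]>95)&(g<90)];print('top',len(k),np.median(k[:,2]),cv2.minAreaRect(k[:,:2].astype('f')))
m=(n>27)&(n<37)&(p[:,2]>59)&(p[:,2]<70)&(g<90)&(p[:,0]>483);t=p[m]
o=p[(n>38)&(n<54)&(abs(p[:,1]-65.6)<8)&(g<90)&(p[:,0]>520)]
for q in(t,o):print(len(q),q.mean(0),np.arctan2(*(q.mean(0)-[483.4,67.5,0])[[1,0]]))
print(t[n[m].argmax()])
E
python3 chk.py
```

```text
t: 26.65
eef_pos: [410.5, 67.4, 216.4]
tcp_rot: [-3.14, 0.0, -1.696]
ft_force: [1.1, -0.6, -0.3]
opening: 0.596
top 2089 104.27464892204932 ((484.20513916015625, 67.29783630371094), (28.21492576599121, 47.81919860839844), 86.16410827636719)
27 [512.86875911  65.81255837  63.67390859] -0.05719958905455585
47 [528.59425243  65.42601414  59.84009139] -0.045858304732893346
[516.44191952  65.26615581  63.59086016]
```

```bash
python3 - <<'E'
from h import *
a=cv2.imread('pics/w10.png'); A=cv2.resize(a[60:200,240:380],None,fx=4,fy=4,interpolation=2)
c=viewer.read_camera('scene');b=c['color'][130:340,150:450,::-1]
cv2.imwrite('pics/f.png',A)
for k in['salt_center','supplement_center','mustard','oil_bottle','tea_box']:
    r=regions_of(k,'scene')
    if r:
        p,u,v=pts(c,r[0]['pixels']);p=p[p[:,2]>np.percentile(p[:,2],98)-15]
        print(k,np.percentile(p,3,axis=0).round(),np.percentile(p,97,axis=0).round())
E
```

```text
salt_center [ 424. -259.  100.] [ 469. -214.  114.]
supplement_center [ 491. -347.   86.] [ 536. -303.  100.]
mustard [ 674. -296.  117.] [ 735. -237.  129.]
oil_bottle [ 650. -360.  225.] [ 678. -332.  241.]
tea_box [ 346. -357.   71.] [ 410. -293.   83.]
```

View pics/f.png

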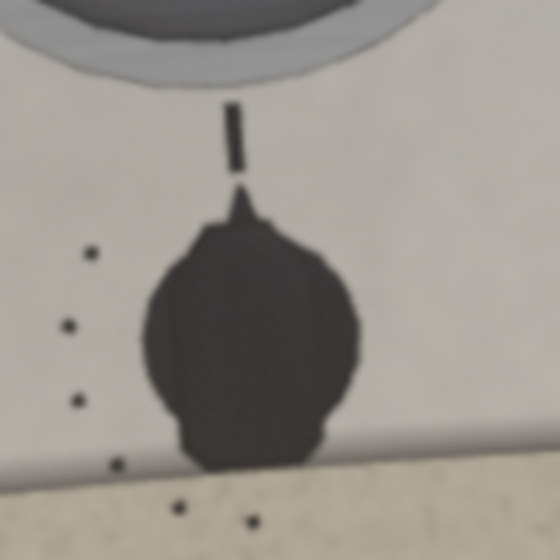

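The pointer tip at (240,188) lines up with the off rib at (234,138) to within about 1°, and the bystanders are unmoved. Handing in.

```bash
python3 -c "
from h import *
print(ticket.job_done(), state()['t'])"
```

```text
the job is handed in; nothing more can be done
the job is handed in; nothing more can be done
```

The knob is back on its shaft, pushed home, turned clockwise to the off mark and released. I handed the job in at about 27 s.

- **Regrip:** I first moved the knob about 100 mm away from the mustard jar and regripped it there, because the gripper body would have come too close to the jar.
- **Finding the flat:** I aligned the knob from the camera, which showed the flat about 1.15 rad from straight ahead. It slid onto the shaft at the first try with almost no force, so no search by feel was needed.
- **Pushing home:** The spring balls gave way at a measured 8 N, below the 10 to 12 N you stated. The balls then pulled the knob down to its seat, and I pressed it to about 12 N. The top of the knob measures 104 mm, which matches the seated 106 mm once the camera's known offset of about 1.6 mm is allowed for.
- **Turning to off:** After the first release the pointer sprang back about 0.09 rad counter-clockwise of off. I regripped, turned slightly past and released again.

**Last checks:**
- The pointer is at -0.057 to -0.067 rad and the off mark at -0.046 rad, so it is 0.01 to 0.02 rad (about 1°) past the mark. The final picture agrees.
- The salt, tablet bottle, mustard, oil bottle and tea box are where they were. I did not measure the peeler again, but no move went near it.
- The gripper was open and clear of everything at hand-in.

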